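# Set out the bristle mops in the finishing rack, coarse to fine

### The arm

A 6-joint arm with a two-finger parallel gripper is mounted at the origin on a cart in front of the work surface, level with it; the furniture and walls round the work are solid. World frame = base frame: x ahead of the robot, y to its left, z up, the work surface at z = 0. Lengths are in mm, angles in degrees, forces in N, time in s.
With the tool pointing down it reaches from about 275 to 725 mm from the base axis. Payload 15.9 kg.
Tool frame: the origin (TCP) lies midway between the tips of the shut fingers; the grasp point (between the pads) lies 19 mm behind it (tcp_to_grasp is the distance from the TCP to the grasp point, in mm); z points along the fingers, y is the line along which they close (so a half turn about z gives the same grasp; the last joint's range is limited). The gripper opens to 85 mm and grips with 20 to 120 N. Pads are 22 mm wide; open, the fingers measure 114 mm over their backs; the gripper's body (76 mm by 85 mm) begins 54 mm behind the grasp point. The pads swing forward as they close: fully open they stand 13 mm farther back than shut.
Start: joints at [-67.494, 12.198, -1.971, 75.831, 0, 90], TCP at [191.381, -461.908, 231.306] pointing down, gripper open.
Joint ranges: [-170.91, 170.91], [-42.67, 98.43], [-65.05, 77.54], [-120.47, 116.71], [-90, 82.35], [-180, 180]. Speed limits (degrees/s): [108.29, 108.29, 136.94, 147.25, 180, 180].

### API

Orientations are given as [roll, pitch, yaw] about the fixed x, y, z axes, in that order (R = Rz(yaw) Ry(pitch) Rx(roll)).
In Python, from station import * gives the robot as it stands.
- The arm moves only by the tool step_arm, never from a script. Its argument "rows" is a list of rows, each a list of 5 numbers: the shift along the tool's x, y, z in units of 40 mm (1.0 is 40 mm), then the turn about the tool's z in units of 8 degrees (1.0 is 8 degrees), then the closure, from 0 (fully open) to 1 (shut). A call has 1 to 20 rows; each row shifts and turns the commanded pose from where the row before left it, along the tool's axes as they then stand; what a row does not reach is not made up. A row lasts 1/10 s, in which the tool goes at most 50 mm and 8.59 degrees, less where a joint would pass 70% of its speed; a pose out of reach is approached as far as the arm can. A call is refused whole if a number of a shift passes 1 or a number of a turn 1, either way. A call with a gripper value outside its range is refused whole. The fingers move at their own pace and stop on an object; "squeeze" is the grip in N (left out, the last holds). Time passes only in rows, so rows that do not move let the fingers close. It gives the time, the measured TCP pose, the force, the opening and the grip force at its end, in the units of the state.
- get_obs(): the state, without advancing time (a new reading comes with each control period).
- read_camera(name): name is "side" or "top"; returns the picture (400x640x3 uint8, red, green, blue); there is no depth.
- camera_params(name): a dict with "mtx" (3x3 intrinsics, pixels), "origin" and "attitude" of the camera in the world. Camera axes: x right, y down, z forward; pixel columns grow to the right and rows downward; lengths in mm; the calibration is good to about 2 mm. A picture is of the moment at which its call begins. camera_params takes no time and is no camera call.
- finish_job(): hands the job in; it is judged then, once.
The state is a dict: "time": time; "joint_positions": joint angles; "joint_velocities": joint speeds; "joint_torque": joint torques, N m; "position": TCP position; "tool_rot": TCP orientation; "wrist_force": force on the tool from outside, world axes, zero at the start; "moment": the same for the moment, N m; "gripper_width": opening from 0.0 (shut) to 1.0 (fully open); "gripper_force": force on a finger pad.
Only numpy, scipy, OpenCV 4.12 (cv2) and the standard library are available. Lean on these libraries where they do the work, as an engineer would, in place of code of your own. Each camera call takes 0.05 s, during which the arm holds its last target. There are 200 camera calls.

### The job

I am about to refinish a set of iron heads and work through the bristle mops from coarse to fine: yellow, white, red, blue. Move all four from the wooden storage block to the aluminium rack in that order, yellow in the hole next to the rack's red end and blue farthest from it, each shank fully home so that the mop stands upright on the deck. Do not let a mop fall over on the way.

Things in the scene. Friction and masses are not known exactly. Their poses are not given: they have to be found in the camera images.
- mop_yellow: yellow bristle mop (coarse): yellow bristle discs, 42 mm across, stacked 27 mm high on a steel shank 6 mm thick that reaches 40 mm below the origin. Origin: on the axis, at the underside of the 33 mm wide washer under the discs, which rests on the rack; z up the axis, away from the shank. Discs (grip here) from 3 to 30 mm, screw head to 35 mm above the origin. About 70 g.
- mop_white: white bristle mop (medium): white bristle discs, 42 mm across, stacked 27 mm high on a steel shank 6 mm thick that reaches 40 mm below the origin. Origin: on the axis, at the underside of the 33 mm wide washer under the discs, which rests on the rack; z up the axis, away from the shank. Discs (grip here) from 3 to 30 mm, screw head to 35 mm above the origin. About 70 g.
- mop_red: red bristle mop (fine): red bristle discs, 42 mm across, stacked 27 mm high on a steel shank 6 mm thick that reaches 40 mm below the origin. Origin: on the axis, at the underside of the 33 mm wide washer under the discs, which rests on the rack; z up the axis, away from the shank. Discs (grip here) from 3 to 30 mm, screw head to 35 mm above the origin. About 70 g.
- mop_blue: blue bristle mop (finest): blue bristle discs, 42 mm across, stacked 27 mm high on a steel shank 6 mm thick that reaches 40 mm below the origin. Origin: on the axis, at the underside of the 33 mm wide washer under the discs, which rests on the rack; z up the axis, away from the shank. Discs (grip here) from 3 to 30 mm, screw head to 35 mm above the origin. About 70 g.
- storage_block: pale wooden block, 58 x 222 x 50 mm high, fixed; the mops stand in its row of four holes at the start, in any order. Origin: centre of its underside; the row runs along its y, holes at y = -87, -29, 29, 87 mm. Neighbouring mops stand only 16 mm apart: grip with the fingers across the row (closing along the block's x). Holes as in the aluminium rack.
- finishing_rack: aluminium rack, 58 x 238 x 50 mm high, fixed, empty at the start; one end is a red painted cap. Origin: underside, below the middle of the row of four holes; the row runs along its y, 58 mm between holes, red end at +y; close the fingers along its x. Holes 15 mm wide, flared to about 21 mm at the mouth, deeper than a shank is long.
- seat_1 (a point): mouth of hole 1 of the aluminium rack, counted from its red end (nearest the red end): its centre, level with the deck, 50 mm above the bench; z up
- seat_2 (a point): mouth of hole 2 of the aluminium rack, counted from its red end: its centre, level with the deck, 50 mm above the bench; z up
- seat_3 (a point): mouth of hole 3 of the aluminium rack, counted from its red end: its centre, level with the deck, 50 mm above the bench; z up
- seat_4 (a point): mouth of hole 4 of the aluminium rack, counted from its red end (farthest from the red end): its centre, level with the deck, 50 mm above the bench; z up
There are look-alikes about, which are no part of the job. Several things have the shape of the mop_yellow; the one meant has the colours described above.

How it is judged (in metres and radians):
At the end, for the whole second after the job is handed in: Counted from the red end of the aluminium rack, the yellow, white, red and blue mops stand in holes 1, 2, 3 and 4: each within 8 mm of the hole's centre, its washer within 4 mm of the deck, upright within 0.1 rad, at rest (horizontal distance between mop_yellow and seat_1 below 0.008 m and z of mop_yellow in the frame of seat_1 between -0.004 and 0.004 m and angle between each of mop_yellow, mop_white, mop_red, mop_blue's own z axis and vertical below 0.1 rad and linear speed of each of mop_yellow, mop_white, mop_red, mop_blue below 0.02 m/s and horizontal distance between mop_white and seat_2 below 0.008 m and z of mop_white in the frame of seat_2 between -0.004 and 0.004 m and horizontal distance between mop_red and seat_3 below 0.008 m and z of mop_red in the frame of seat_3 between -0.004 and 0.004 m and horizontal distance between mop_blue and seat_4 below 0.008 m and z of mop_blue in the frame of seat_4 between -0.004 and 0.004 m); the robot touches nothing.
It fails at once if a mop falls over (tilts by more than 0.8 rad) (angle between any of mop_yellow, mop_white, mop_red, mop_blue's own z axis and vertical above 0.8 rad).
It also fails if it takes over 106 s, if anything falls off the work surface, if the arm or the gripper's body presses on something with over 40 N, if the wrist force passes 120 N, or if a joint passes its speed limit or range.

## Working session

There is one attempt and no reset: what is moved stays moved. The work goes in short steps, Python scripts to look and compute and a tool call to move; the robot and the scene stay as the last step left them, time stands still between calls to the robot, and variables do not carry over. Pictures are saved under pics/ and viewed, at most 14 in all, crops included, and the job is handed in when it is done.

Besides the shell and the picture viewer there is one more tool, called after "Request:" as name(argument=value, ...), one argument or row to a line, values as JSON. step_arm: Moves the arm, as the interface text tells. Its arguments: {"type":"object","properties":{"rows":{"type":"array","items":{"type":"array","items":{"type":"number"}}},"squeeze":{"type":"number"}},"required":["rows"]}

```bash
ls; mkdir -p pics; python3 - <<'E'
from station import *
import cv2
for n in("side","top"):
    p=camera_params(n); print(n,p)
    cv2.imwrite(f"pics/{n}0.png",read_camera(n)[:,:,::-1])
o=get_obs();print({k:o[k] for k in("time","position","tool_rot","gripper_width","wrist_force")})
E
```

```text
pics
side {'mtx': array([[391.93032214,   0.        , 319.8228069 ],
       [  0.        , 391.93032214, 200.42735302],
       [  0.        ,   0.        ,   1.        ]]), 'origin': array([ 410.97290789, -800.74378556,  514.07154737]), 'attitude': array([-118.77171343,    0.80811432,   -8.29891294])}
top {'mtx': array([[502.22453147,   0.        , 316.84401086],
       [  0.        , 502.22453147, 189.86595448],
       [  0.        ,   0.        ,   1.        ]]), 'origin': array([3.10219147e+02, 9.58991623e-01, 1.18584212e+03]), 'attitude': array([-170.17784679,    0.29210648,  -91.26885565])}
{'time': 0.1, 'position': array([ 191.26790702, -461.64862923,  230.86120981]), 'tool_rot': array([-1.79942458e+02,  2.25065872e-03,  2.25054860e+01]), 'gripper_width': 1.0012932995645745, 'wrist_force': array([-0.57161215, -0.08617303, -0.70944947])}
```

View pics/top0.png

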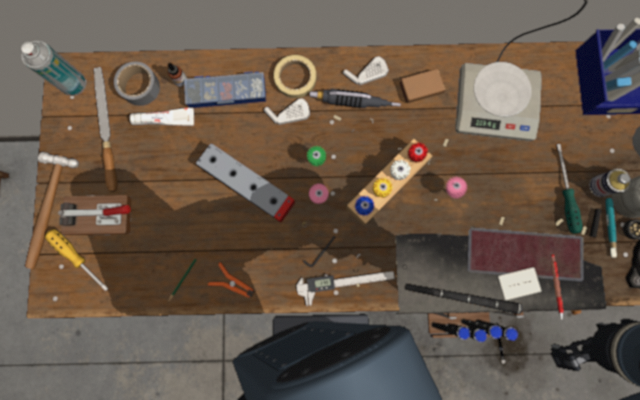

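View pics/side0.png

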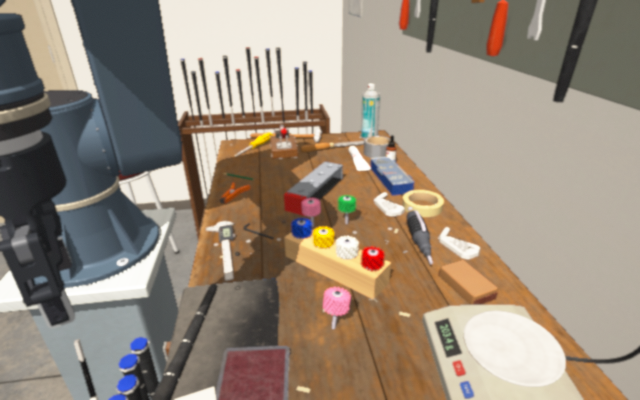

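```bash
cat > h.py <<'E'
from station import *
import numpy as np, cv2
from scipy.spatial.transform import Rotation as R
def cam(n):
    p=camera_params(n); return p["mtx"],np.array(p["origin"]),R.from_euler("xyz",p["attitude"],degrees=True).as_matrix()
def ray(n,uv,z):
    K,o,A=cam(n); d=A@np.linalg.solve(K,[uv[0],uv[1],1.]); return (o+d*(z-o[2])/d[2]).round(1)
def proj(n,P):
    K,o,A=cam(n); q=K@A.T@(np.asarray(P,float)-o); return (q[:2]/q[2]).round(1)
def blobs(m,amin=20):
    n,_,s,c=cv2.connectedComponentsWithStats(m.astype(np.uint8)); return [(c[i].round(1).tolist(),s[i].tolist()) for i in range(1,n) if s[i][4]>=amin]
def masks(im):
    h,s,v=[a.astype(int) for a in cv2.split(cv2.cvtColor(im,cv2.COLOR_RGB2HSV))]
    return dict(red=((h<6)|(h>174))&(s>170)&(v>90),yellow=(h>20)&(h<33)&(s>150)&(v>110),blue=(h>108)&(h<125)&(s>140)&(v>60),white=(s<40)&(v>170))
E
python3 - <<'E'
from h import *
im=cv2.cvtColor(cv2.imread("pics/top0.png"),cv2.COLOR_BGR2RGB)
si=cv2.cvtColor(cv2.imread("pics/side0.png"),cv2.COLOR_BGR2RGB)
for k,m in masks(im).items():
    w=np.zeros_like(m);w[130:230,180:470]=m[130:230,180:470]
    for c,s in blobs(w): print("top",k,c,s,ray("top",c,72))
for k,m in masks(si).items():
    w=np.zeros_like(m);w[180:290,280:400]=m[180:290,280:400]
    for c,s in blobs(w,60): print("side",k,c,s,ray("side",c,68))
g=cv2.cvtColor(im,cv2.COLOR_RGB2GRAY); w=np.zeros(g.shape,bool);w[145:215,195:285]=(g<75)[145:215,195:285]
for c,s in blobs(w,5): print("hole",c,s,ray("top",c,50))
cv2.imwrite("pics/c0.png",np.vstack([cv2.resize(im[135:225,190:475,::-1],None,fx=2.8,fy=2.8,interpolation=cv2.INTER_CUBIC),cv2.resize(si[160:320,190:475,::-1],(798,340),interpolation=cv2.INTER_CUBIC)]))
E
```

```text
top red [417.1, 152.0] [408, 143, 20, 19, 205] [ 585.4 -227.9   72. ]
top red [283.9, 208.0] [275, 196, 19, 24, 145] [463.7  77.   72. ]
top yellow [381.8, 187.5] [373, 178, 19, 19, 202] [ 505.2 -143.9   72. ]
top blue [364.0, 205.6] [356, 197, 17, 17, 158] [ 465.  -102.3   72. ]
top white [400.1, 169.1] [392, 161, 18, 18, 225] [ 546.5 -187.2   72. ]
side red [293.0, 202.9] [284, 193, 21, 22, 316] [458.3   2.8  68. ]
side red [372.3, 258.7] [362, 246, 22, 24, 364] [ 585.6 -234.7   68. ]
side yellow [322.9, 237.4] [312, 226, 23, 23, 375] [ 505.8 -150.3   68. ]
side blue [392.0, 187.2] [382, 180, 18, 14, 110] [710.2  41.5  68. ]
side blue [301.4, 228.1] [292, 219, 20, 18, 266] [ 466.5 -108.7   68. ]
side white [313.5, 181.6] [301, 180, 23, 7, 74] [520.5 107.2  68. ]
side white [387.3, 205.5] [375, 193, 25, 23, 304] [671.5 -46.2  68. ]
side white [346.5, 246.8] [336, 236, 22, 23, 387] [ 546.1 -189.9   68. ]
hole [224.2, 198.8] [195, 145, 76, 70, 1298] [491.1 215.   50. ]
hole [212.8, 159.0] [211, 157, 5, 5, 21] [585.2 242.4  50. ]
hole [276.4, 178.1] [262, 168, 23, 25, 324] [536.6  95.   50. ]
hole [232.8, 173.0] [231, 171, 5, 5, 21] [551.  195.7  50. ]
hole [253.2, 187.0] [251, 185, 5, 5, 23] [517.  148.5  50. ]
hole [273.0, 200.6] [270, 197, 7, 8, 46] [484.3 103.2  50. ]
hole [281.1, 209.7] [275, 201, 10, 14, 72] [462.9  84.9  50. ]
```

View pics/c0.png

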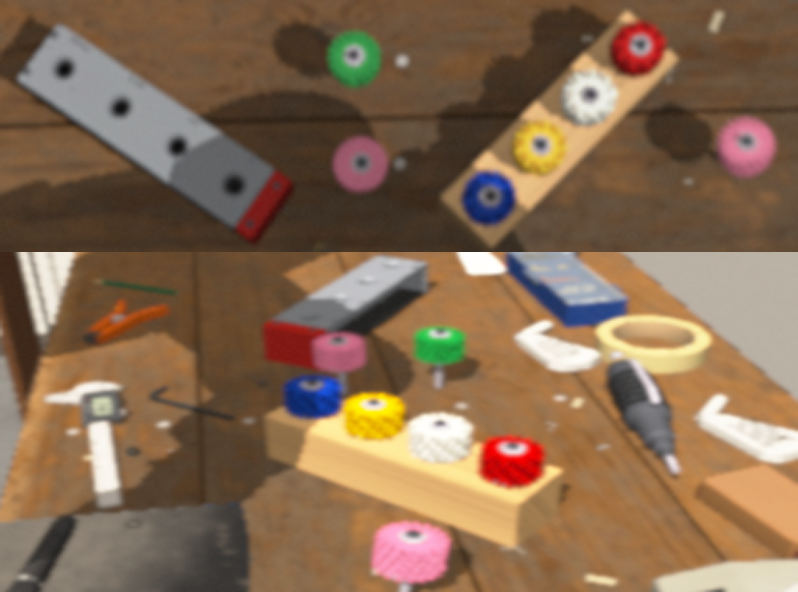

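Top view: the mops in the block are blue (364,206), yellow (382,187), white (400,169) and red (417,152). The green (317,155) and pink (318,193), (456,187) ones are look-alikes standing on the bench, and their colours don't match the description. The rack holes are at (273,201), (253,187), (233,173) and (213,159), with the red cap at (284,208). The mop row measures 174 mm, which is 3×58 and so as it should be. I'll check the rack against its outline and try a small turn.

```bash
python3 - <<'E'
from h import *
cs=[(209.6,145),(197.1,162.9),(280.4,221.8),(294.6,199.3)]
P=[ray("top",c,50)[:2] for c in cs]; print(P,np.linalg.norm(P[1]-P[2]),np.linalg.norm(P[0]-P[1]))
a=(P[0]+P[1])/2;b=(P[2]+P[3])/2;d=(b-a)/np.linalg.norm(b-a);print("len",np.linalg.norm(b-a),"dir",d,np.degrees(np.arctan2(d[1],d[0])))
print("holes from far end",[ (a+d*(24+58*i)).round(1) for i in range(4)])
for n in (1,2,3,4): print(n,proj("side",list((a+d*(24+58*(4-n))))+[50]))
si=cv2.imread("pics/side0.png",0)
E
```

```text
[array([619. , 250.3]), array([576.8, 278.7]), array([435.3,  86.8]), array([486.2,  53.8])] 238.42789266358912 50.86649191756792
len 237.74726602003227 dir [-0.57687309 -0.81683379] -125.23091164244346
holes from far end [array([584.1, 244.9]), array([550.6, 197.5]), array([517.1, 150.1]), array([483.7, 102.8])]
1 [299.8 189.7]
2 [310.4 180.8]
3 [320.  172.7]
4 [329.  165.2]
```

Request:
step_arm(
  rows=[
    [0,0,0,0.5,0],
  ],
  squeeze=60,
)

```text
time: 0.2
position: [191.3, -461.7, 231.0]
tool_rot: [-180.0, 0.0, 18.5]
wrist_force: [0.1, -0.9, -0.3]
gripper_width: 1.0
gripper_force: 0.0
```

```bash
python3 - <<'E'
from h import *
o=get_obs();print(o["joint_positions"],o["tool_rot"],o["position"],o["time"])
E
```

```text
[-6.74935559e+01  1.22170289e+01 -1.99722642e+00  7.58324374e+01
 -3.09622661e-05  9.40127261e+01] [-1.79953424e+02  3.29835153e-03  1.84937194e+01] [ 191.29641972 -461.68398171  230.96025518] 0.2
```

```bash
cat >> h.py <<'E'
MY=dict(blue=(465,-102.3),yellow=(505.2,-143.9),white=(546.5,-187.2),red=(585.4,-227.9)); H={1:(484,103),2:(517,149.3),3:(550.8,196.6),4:(584.6,243.7)}
YB,YR=133.8,54.4
def shift(p,q,yaw):
    a=np.radians(yaw); d=np.subtract(q,p)[:2]/40
    return np.round([d@[np.cos(a),np.sin(a)],d@[np.sin(a),-np.cos(a)]],2)
E
python3 - <<'E'
from h import *
print("to yellow",shift((191.3,-461.7),MY["yellow"],YB))
for c,n in zip(["yellow","white","red","blue"],(1,2,3,4)):
    print(c,"at rack yaw",shift(MY[c],H[n],YR),"at block yaw",shift(MY[c],H[n],YB))
for c,n in zip(["white","red","blue"],(1,2,3)): print("hole",n,"->",c,shift(H[n],MY[c],YB),"rackyaw",shift(H[n],MY[c],YR))
print("turn",(YB-18.5)/8,(YB-YR)/8)
E
```

```text
to yellow [ 0.3  11.16]
yellow at rack yaw [ 4.71 -4.02] at block yaw [4.82 3.89]
white at rack yaw [ 6.41 -5.5 ] at block yaw [6.58 5.29]
red at rack yaw [ 8.13 -6.88] at block yaw [8.26 6.72]
blue at rack yaw [ 8.77 -2.6 ] at block yaw [4.17 8.15]
hole 1 -> white [-6.32 -3.89] rackyaw [-4.99  5.49]
hole 2 -> red [-7.99 -5.29] rackyaw [-6.67  6.88]
hole 3 -> blue [-3.91 -6.72] rackyaw [-7.32  2.61]
turn 14.412500000000001 9.925
```

Request:
step_arm(
  rows=[
    [0,0,0,-1,0],
    [0,0,0,-1,0],
    [0,0,0,-1,0],
    [0,0,0,-1,0],
    [0,0,0,-1,0],
    [0,0,0,-1,0],
    [0,0,0,-1,0],
    [0,0,0,-1,0],
    [0,0,0,-1,0],
    [0,0,0,-1,0],
    [0,0,0,-1,0],
    [0,0,0,-1,0],
    [0,0,0,-1,0],
    [0,0,0,-1,0],
    [0,0,0,-0.41,0],
    [0,0,0,0,0],
  ],
)

```text
time: 1.8
position: [191.3, -461.7, 231.1]
tool_rot: [180.0, -0.0, 133.8]
wrist_force: [0.2, -0.3, -0.0]
gripper_width: 0.998
gripper_force: 0.0
```

Request:
step_arm(
  rows=[
    [0.02,0.4,0,0,0],
    [0.02,0.76,0,0,0],
    [0.02,0.8,0,0,0],
    [0.02,0.8,0,0,0],
    [0.02,0.8,0,0,0],
    [0.02,0.8,0,0,0],
    [0.02,0.8,0,0,0],
    [0.02,0.8,0,0,0],
    [0.02,0.8,0,0,0],
    [0.02,0.8,0,0,0],
    [0.02,0.8,0,0,0],
    [0.02,0.8,0,0,0],
    [0.02,0.8,0,0,0],
    [0.02,0.8,0,0,0],
    [0.02,0.4,0,0,0],
    [0,0,0.7,0,0],
    [0,0,0.7,0,0],
    [0,0,0.7,0,0],
    [0,0,0.7,0,0],
    [0,0,0,0,0],
  ],
)

```text
time: 3.8
position: [503.0, -143.5, 116.4]
tool_rot: [-179.8, -0.3, 133.7]
wrist_force: [-1.4, 0.8, 1.2]
gripper_width: 1.0
gripper_force: 0.0
```

```bash
python3 - <<'E'
from h import *
t=read_camera("top");s=read_camera("side")
cv2.imwrite("pics/c1.png",np.hstack([cv2.resize(t[120:240,310:470,::-1],(400,300),interpolation=cv2.INTER_CUBIC),cv2.resize(s[160:300,260:420,::-1],(343,300),interpolation=cv2.INTER_CUBIC)]))
o=get_obs();print(o["joint_positions"],o["position"])
E
```

```text
[-1.59330773e+01  1.78529277e+01 -1.08869833e+01  6.12918164e+01
 -5.85245473e-04  3.03245213e+01] [ 505.07772863 -144.19382599  119.94988376]
```

View pics/c1.png

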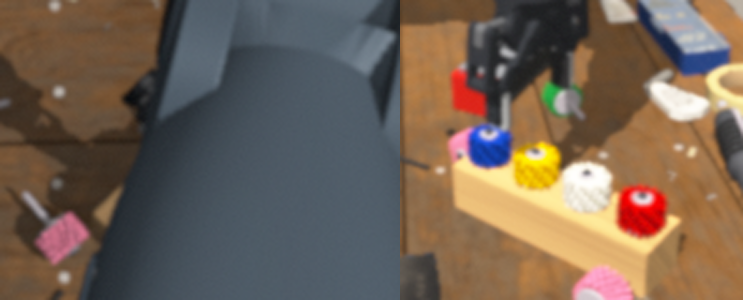

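Request:
step_arm(
  rows=[
    [0,0,0.4,0,0],
    [0,0,0.5,0,0],
    [0,0,0.5,0,0],
    [0,0,0.27,0,0],
    [0,0,0,0,0],
    [0,0,0,0,1],
    [0,0,0,0,1],
    [0,0,0,0,1],
    [0,0,0,0,1],
    [0,0,0,0,1],
    [0,0,0,0,1],
    [0,0,0,0,1],
    [0,0,0,0,1],
  ],
  squeeze=50,
)

```text
time: 5.2
position: [505.9, -144.5, 53.6]
tool_rot: [180.0, 0.1, 133.8]
wrist_force: [-2.7, 0.8, 11.1]
gripper_width: 0.475
gripper_force: 49.2
```

Request:
step_arm(
  rows=[
    [0,0,-0.2,0,1],
    [0,0,-0.4,0,1],
    [0,0,-0.5,0,1],
    [0,0,-0.5,0,1],
    [0,0,-0.5,0,1],
    [0,0,-0.3,0,1],
    [0,0,-0.1,0,1],
    [0,0,0,0,1],
  ],
)

```text
time: 6.0
position: [505.5, -144.4, 152.7]
tool_rot: [180.0, 0.0, 133.8]
wrist_force: [-0.2, -0.2, -2.0]
gripper_width: 0.476
gripper_force: 50.5
```

```bash
python3 - <<'E'
from h import *
s=read_camera("side")
cv2.imwrite("pics/c2.png",cv2.resize(s[140:300,240:420,::-1],(675,600),interpolation=cv2.INTER_CUBIC))
o=get_obs();print(o["position"],o["gripper_width"],o["gripper_force"],o["wrist_force"])
E
```

```text
[ 505.17269614 -144.28765578  152.02374059] 0.4750075206840202 50.53364038467407 [-0.38963101 -0.01358976 -1.37861108]
```

View pics/c2.png

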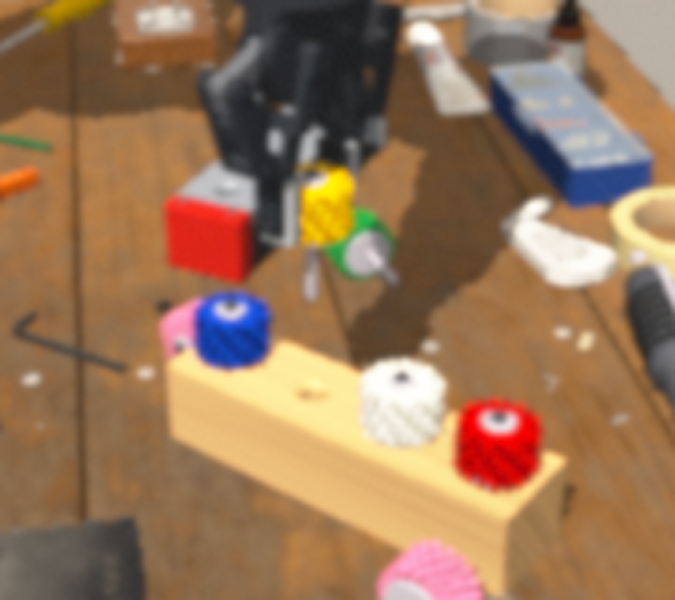

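Request:
step_arm(
  rows=[
    [0,0,0,0.6,1],
    [0,0,0,1,1],
    [0,0,0,1,1],
    [0,0,0,1,1],
    [0,0,0,1,1],
    [0,0,0,1,1],
    [0,0,0,1,1],
    [0,0,0,1,1],
    [0,0,0,1,1],
    [0,0,0,1,1],
    [0,0,0,0.33,1],
    [0.31,-0.26,0,0,1],
    [0.6,-0.51,0,0,1],
    [0.7,-0.6,0,0,1],
    [0.7,-0.6,0,0,1],
    [0.7,-0.6,0,0,1],
    [0.7,-0.6,0,0,1],
    [0.6,-0.51,0,0,1],
    [0.3,-0.26,0,0,1],
    [0.1,-0.08,0,0,1],
  ],
)

```text
time: 8.05
position: [483.5, 104.5, 151.9]
tool_rot: [-179.9, 0.0, 54.6]
wrist_force: [-0.5, -0.8, -0.4]
gripper_width: 0.478
gripper_force: 50.6
```

```bash
python3 - <<'E'
from h import *
print("pred storage hole",proj("side",[505.2,-143.9,50]),"obs 323.2 242.9; tip",proj("side",[505,-144,109]),"obs 323.2 219")
s=read_camera("side");t=read_camera("top");o=get_obs();p=o["position"];print(p,o["tool_rot"],o["joint_positions"][5])
for k,m in masks(s).items():
    if k=="yellow":
        for c,st in blobs(m,60): print(c,st)
print("pred",proj("side",[p[0],p[1],p[2]-53+66.5]),"H1",proj("side",[*H[1],50]))
cv2.imwrite("pics/c3.png",np.hstack([cv2.resize(s[90:250,240:400,::-1],(500,500),interpolation=cv2.INTER_CUBIC),cv2.resize(t[130:230,190:310,::-1],(300,250),interpolation=cv2.INTER_CUBIC).repeat(2,0)]))
E
```

```text
pred storage hole [322.2 243. ] obs 323.2 242.9; tip [321.8 218.5] obs 323.2 219
[483.97534743 103.1194959  152.06559843] [-1.79969883e+02  3.11804599e-02  5.44706731e+01] 137.55659564090055
[260.5, 139.9] [250, 133, 22, 15, 148]
[295.6, 149.0] [289, 140, 14, 17, 176]
pred [298.1 147.7] H1 [299.9 189.6]
```

View pics/c3.png

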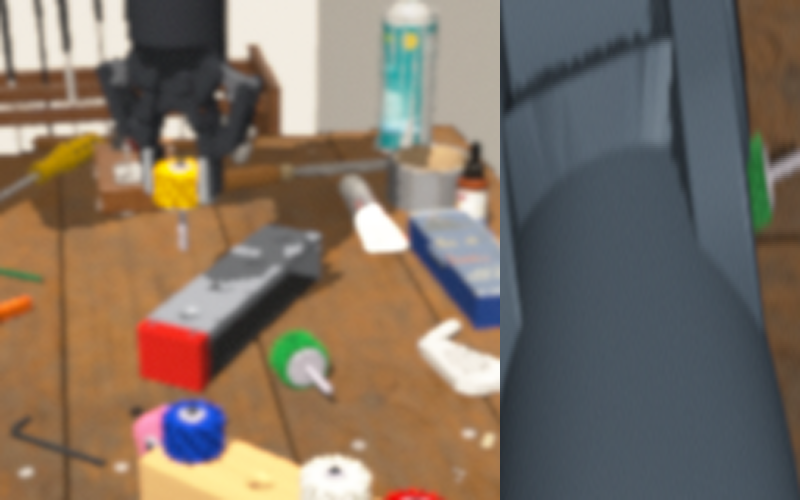

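The side view shows the shank tip at (298,168) above hole 1 at (300,190), and both match the projections (hole 1 predicted at (299.9,189.6)). I'll insert it.

Request:
step_arm(
  rows=[
    [0,0,0.3,0,1],
    [0,0,0.5,0,1],
    [0,0,0.4,0,1],
    [0,0,0.2,0,1],
    [0,0,0.2,0,1],
    [0,0,0.2,0,1],
    [0,0,0.2,0,1],
    [0,0,0.1,0,1],
    [0,0,0,0,1],
  ],
)

```text
time: 9.05
position: [484.3, 102.4, 68.1]
tool_rot: [-180.0, 0.0, 54.3]
wrist_force: [0.6, 0.1, -1.3]
gripper_width: 0.475
gripper_force: 50.6
```

Request:
step_arm(
  rows=[
    [0,0,0.15,0,1],
    [0,0,0.12,0,1],
    [0,0,0.07,0,1],
    [0,0,0,0,1],
  ],
)

```text
time: 9.45
position: [484.2, 102.4, 54.5]
tool_rot: [-180.0, 0.0, 54.3]
wrist_force: [-1.3, 0.0, -0.8]
gripper_width: 0.475
gripper_force: 50.6
```

Request:
step_arm(
  rows=[
    [0,0,0.02,0,1],
    [0,0,0,0,0],
    [0,0,0,0,0],
    [0,0,0,0,0],
    [0,0,0,0,0],
    [0,0,0,0,0],
    [0,0,0,0,0],
    [0,0,-0.2,0,0],
    [0,0,-0.5,0,0],
    [0,0,-0.6,0,0],
    [0,0,-0.6,0,0],
    [0,0,-0.4,0,0],
    [0,0,-0.16,0,0],
    [0,0,0,0,0],
  ],
)

```text
time: 10.85
position: [485.0, 102.5, 153.3]
tool_rot: [179.9, -0.1, 54.3]
wrist_force: [-0.1, 0.3, -1.5]
gripper_width: 1.001
gripper_force: 0.0
```

Request:
step_arm(
  rows=[
    [-0.3,0.33,0,0,0],
    [-0.6,0.66,0,0,0],
    [-0.7,0.77,0,0,0],
    [-0.7,0.77,0,0,0],
    [-0.7,0.77,0,0,0],
    [-0.7,0.77,0,0,0],
    [-0.7,0.77,0,0,0],
    [-0.4,0.44,0,0,0],
    [-0.19,0.21,0,0,0],
    [0,0,0,-1,0],
    [0,0,0,-1,0],
    [0,0,0,-1,0],
    [0,0,0,-1,0],
    [0,0,0,-1,0],
    [0,0,0,-1,0],
    [0,0,0,-1,0],
    [0,0,0,-1,0],
    [0,0,0,-1,0],
    [0,0,0,-0.92,0],
    [0,0,0,0,0],
  ],
)

```text
time: 12.85
position: [546.3, -186.9, 151.9]
tool_rot: [-180.0, -0.1, 133.9]
wrist_force: [0.1, 0.7, -0.0]
gripper_width: 0.999
gripper_force: 0.0
```

```bash
python3 - <<'E'
from h import *
s=read_camera("side");o=get_obs();print(o["position"],o["tool_rot"])
for k in("yellow","white"):
    print(k,[b for b in blobs(masks(s)[k],60) if 270<b[0][0]<400])
print("pred y",proj("side",[*H[1],66.5]),"w",proj("side",[*MY["white"],66.5]))
cv2.imwrite("pics/c4.png",cv2.resize(s[140:300,240:420,::-1],(675,600),interpolation=cv2.INTER_CUBIC))
E
```

```text
[ 546.32027895 -186.99761052  151.97116805] [-1.79981441e+02 -5.26704555e-02  1.33585354e+02]
yellow [([299.2, 184.7], [291, 177, 17, 16, 207])]
white [([308.1, 97.8], [307, 86, 4, 23, 64]), ([300.4, 130.2], [288, 127, 24, 7, 140]), ([316.5, 132.3], [313, 127, 8, 14, 75]), ([283.2, 144.7], [277, 142, 13, 6, 62]), ([392.4, 170.5], [377, 155, 35, 29, 452]), ([312.1, 180.6], [303, 169, 15, 27, 157]), ([396.8, 210.4], [391, 205, 13, 11, 93]), ([346.5, 246.8], [336, 236, 22, 23, 388]), ([347.3, 304.4], [335, 295, 22, 22, 207])]
pred y [299.7 183.9] w [346.4 246.6]
```

View pics/c4.png

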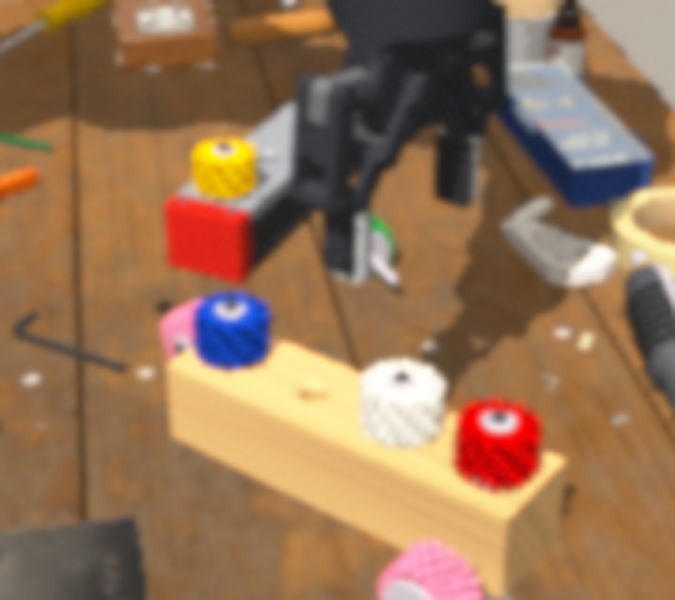

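Yellow sits upright on the deck at (299,185), where the projection puts it (299.7,183.9). The fingers straddle white at (346,247), so I'll take that one next.

Request:
step_arm(
  rows=[
    [0,0,0.4,0,0],
    [0,0,0.6,0,0],
    [0,0,0.6,0,0],
    [0,0,0.5,0,0],
    [0,0,0.27,0,0],
    [0,0,0.1,0,0],
    [0,0,0,0,1],
    [0,0,0,0,1],
    [0,0,0,0,1],
    [0,0,0,0,1],
    [0,0,0,0,1],
    [0,0,0,0,1],
    [0,0,0,0,1],
    [0,0,0,0,1],
  ],
  squeeze=50,
)

```text
time: 14.3
position: [547.2, -187.9, 54.8]
tool_rot: [180.0, 0.1, 133.7]
wrist_force: [-2.1, 0.7, 7.7]
gripper_width: 0.473
gripper_force: 49.8
```

Request:
step_arm(
  rows=[
    [0,0,-0.2,0,1],
    [0,0,-0.4,0,1],
    [0,0,-0.5,0,1],
    [0,0,-0.5,0,1],
    [0,0,-0.5,0,1],
    [0,0,-0.3,0,1],
    [0,0,-0.1,0,1],
    [0,0,0,0.6,1],
    [0,0,0,1,1],
    [0,0,0,1,1],
    [0,0,0,1,1],
    [0,0,0,1,1],
    [0,0,0,1,1],
    [0,0,0,1,1],
    [0,0,0,1,1],
    [0,0,0,1,1],
    [0,0,0,1,1],
    [0,0,0,0.32,1],
    [0,0,0,0,1],
  ],
)

```text
time: 16.2
position: [546.3, -187.6, 153.1]
tool_rot: [-179.9, 0.0, 54.3]
wrist_force: [-0.4, 0.3, -0.7]
gripper_width: 0.475
gripper_force: 50.5
```

Request:
step_arm(
  rows=[
    [0.3,-0.26,0,0,1],
    [0.6,-0.51,0,0,1],
    [0.7,-0.6,0,0,1],
    [0.7,-0.6,0,0,1],
    [0.7,-0.6,0,0,1],
    [0.7,-0.6,0,0,1],
    [0.7,-0.6,0,0,1],
    [0.7,-0.6,0,0,1],
    [0.7,-0.6,0,0,1],
    [0.41,-0.35,0,0,1],
    [0.2,-0.18,0,0,1],
    [0,0,0,0,1],
    [0,0,0,0,1],
  ],
)

```text
time: 17.5
position: [517.1, 148.3, 153.6]
tool_rot: [180.0, 0.0, 54.4]
wrist_force: [0.9, 0.1, -1.4]
gripper_width: 0.477
gripper_force: 50.6
```

```bash
python3 - <<'E'
from h import *
s=read_camera("side");o=get_obs();p=o["position"];print(p,o["tool_rot"])
print("tip pred",proj("side",[p[0],p[1],p[2]-53+10]),"H2",proj("side",[*H[2],50]))
cv2.imwrite("pics/c5.png",cv2.resize(s[110:210,260:380,::-1],(720,600),interpolation=cv2.INTER_CUBIC))
E
```

```text
[517.27321513 147.98281732 153.65531881] [1.79997154e+02 1.72314677e-02 5.43217818e+01]
tip pred [309.9 160.4] H2 [310.3 181. ]
```

View pics/c5.png

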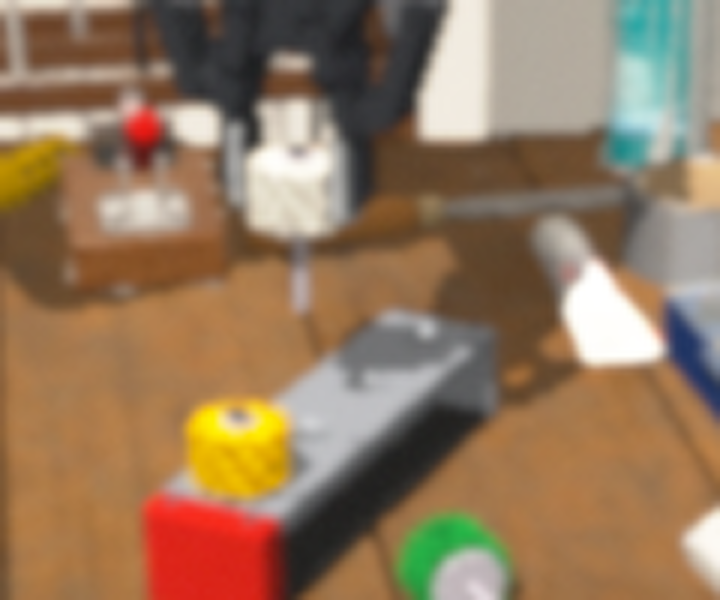

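Shank tip at (310,161), hole 2 at (311,181), both as projected. Inserting.

Request:
step_arm(
  rows=[
    [0,0,0.3,0,1],
    [0,0,0.5,0,1],
    [0,0,0.4,0,1],
    [0,0,0.2,0,1],
    [0,0,0.2,0,1],
    [0,0,0.2,0,1],
    [0,0,0.2,0,1],
    [0,0,0.1,0,1],
    [0,0,0,0,1],
  ],
)

```text
time: 18.45
position: [517.0, 148.8, 69.3]
tool_rot: [-180.0, 0.0, 54.3]
wrist_force: [0.1, -0.0, -0.4]
gripper_width: 0.474
gripper_force: 50.6
```

Request:
step_arm(
  rows=[
    [0,0,0.15,0,1],
    [0,0,0.12,0,1],
    [0,0,0.08,0,1],
    [0,0,0,0,1],
  ],
)

```text
time: 18.85
position: [517.1, 148.8, 55.3]
tool_rot: [-180.0, 0.0, 54.3]
wrist_force: [0.3, -0.1, -0.6]
gripper_width: 0.475
gripper_force: 50.7
```

Request:
step_arm(
  rows=[
    [0,0,0,0,0],
    [0,0,0,0,0],
    [0,0,0,0,0],
    [0,0,0,0,0],
    [0,0,0,0,0],
    [0,0,0,0,0],
    [0,0,-0.2,0,0],
    [0,0,-0.5,0,0],
    [0,0,-0.6,0,0],
    [0,0,-0.6,0,0],
    [0,0,-0.4,0,0],
    [0,0,-0.12,0,0],
    [0,0,0,0,0],
  ],
)

```text
time: 20.15
position: [517.6, 149.0, 153.1]
tool_rot: [180.0, -0.1, 54.3]
wrist_force: [0.5, 0.2, -0.4]
gripper_width: 1.001
gripper_force: 0.0
```

Request:
step_arm(
  rows=[
    [-0.3,0.31,0,0,0],
    [-0.6,0.62,0,0,0],
    [-0.7,0.72,0,0,0],
    [-0.7,0.72,0,0,0],
    [-0.7,0.72,0,0,0],
    [-0.7,0.72,0,0,0],
    [-0.7,0.72,0,0,0],
    [-0.7,0.72,0,0,0],
    [-0.7,0.72,0,0,0],
    [-0.5,0.52,0,0,0],
    [-0.37,0.39,0,0,0],
  ],
)

```text
time: 21.25
position: [584.8, -230.2, 151.0]
tool_rot: [-179.9, 0.0, 54.3]
wrist_force: [-0.8, 0.5, 0.8]
gripper_width: 0.998
gripper_force: 0.0
```

Request:
step_arm(
  rows=[
    [0,0,0,-1,0],
    [0,0,0,-1,0],
    [0,0,0,-1,0],
    [0,0,0,-1,0],
    [0,0,0,-1,0],
    [0,0,0,-1,0],
    [0,0,0,-1,0],
    [0,0,0,-1,0],
    [0,0,0,-1,0],
    [0,0,0,-0.93,0],
    [0,0,0,0,0],
    [0,0,0,0,0],
  ],
)

```text
time: 22.45
position: [585.1, -228.2, 151.7]
tool_rot: [-180.0, -0.1, 133.6]
wrist_force: [-0.0, -0.1, -0.2]
gripper_width: 1.003
gripper_force: 0.0
```

```bash
python3 - <<'E'
from h import *
s=read_camera("side");o=get_obs();p=o["position"];print(p,o["tool_rot"],shift(p,MY["red"],YB))
for k in("yellow","white","red"):
    print(k,[b for b in blobs(masks(s)[k],60) if 290<b[0][0]<400])
print("pred w",proj("side",[*H[2],66.5]),"red",proj("side",[*MY["red"],66.5]))
E
```

```text
Traceback (most recent call last):
  File "h.py", line 18, in shift
    a=np.radians(yaw); d=np.subtract(q,p)[:2]/40
                         ~~~~~~~~~~~^^^^^
ValueError: operands could not be broadcast together with shapes (2,) (3,)
```

```bash
python3 - <<'E'
from h import *
s=read_camera("side")
for k in("yellow","white","red"):
    print(k,[b for b in blobs(masks(s)[k],60) if 290<b[0][0]<390 and 150<b[0][1]<270])
print("pred w",proj("side",[*H[2],66.5]),"red",proj("side",[*MY["red"],66.5]))
E
```

```text
yellow [([299.1, 184.7], [291, 177, 17, 16, 205])]
white [([354.9, 155.2], [349, 146, 12, 22, 97]), ([314.9, 177.2], [303, 169, 29, 27, 318]), ([379.9, 202.0], [375, 195, 11, 15, 88]), ([338.2, 207.5], [332, 202, 14, 13, 105])]
red [([295.2, 203.6], [284, 193, 23, 22, 403]), ([372.5, 258.4], [362, 246, 22, 24, 378])]
pred w [310.2 175.4] red [371.2 257.2]
```

Request:
step_arm(
  rows=[
    [0,0,0.4,0,0],
    [0,0,0.6,0,0],
    [0,0,0.6,0,0],
    [0,0,0.5,0,0],
    [0,0,0.27,0,0],
    [0,0,0.08,0,0],
    [0,0,0,0,1],
    [0,0,0,0,1],
    [0,0,0,0,1],
    [0,0,0,0,1],
    [0,0,0,0,1],
    [0,0,0,0,1],
    [0,0,0,0,1],
    [0,0,0,0,1],
  ],
  squeeze=50,
)

```text
time: 23.95
position: [586.0, -228.6, 55.7]
tool_rot: [180.0, 0.1, 133.8]
wrist_force: [-1.7, 0.9, 7.2]
gripper_width: 0.477
gripper_force: 50.0
```

Request:
step_arm(
  rows=[
    [0,0,-0.2,0,1],
    [0,0,-0.4,0,1],
    [0,0,-0.5,0,1],
    [0,0,-0.5,0,1],
    [0,0,-0.5,0,1],
    [0,0,-0.3,0,1],
    [0,0,-0.1,0,1],
    [0,0,0,0.6,1],
    [0,0,0,1,1],
    [0,0,0,1,1],
    [0,0,0,1,1],
    [0,0,0,1,1],
    [0,0,0,1,1],
    [0,0,0,1,1],
    [0,0,0,1,1],
    [0,0,0,1,1],
    [0,0,0,1,1],
    [0,0,0,0.32,1],
    [0,0,0,0,1],
  ],
)

```text
time: 25.85
position: [585.1, -228.3, 153.8]
tool_rot: [-179.9, 0.0, 54.4]
wrist_force: [0.3, -0.7, -0.1]
gripper_width: 0.477
gripper_force: 50.5
```

Request:
step_arm(
  rows=[
    [0.3,-0.25,0,0,1],
    [0.6,-0.51,0,0,1],
    [0.7,-0.59,0,0,1],
    [0.7,-0.59,0,0,1],
    [0.7,-0.59,0,0,1],
    [0.7,-0.59,0,0,1],
    [0.7,-0.59,0,0,1],
    [0.7,-0.59,0,0,1],
    [0.7,-0.59,0,0,1],
    [0.7,-0.59,0,0,1],
    [0.7,-0.59,0,0,1],
    [0.5,-0.42,0,0,1],
    [0.3,-0.26,0,0,1],
    [0.13,-0.13,0,0,1],
    [0,0,0,0,1],
    [0,0,0,0,1],
  ],
)

```text
time: 27.45
position: [550.8, 195.4, 154.5]
tool_rot: [180.0, 0.0, 54.4]
wrist_force: [-0.2, -0.4, -0.9]
gripper_width: 0.473
gripper_force: 50.5
```

```bash
python3 - <<'E'
from h import *
s=read_camera("side");o=get_obs();p=o["position"];print(p,o["tool_rot"])
print("tip pred",proj("side",[p[0],p[1],p[2]-54+10]),"H3",proj("side",[*H[3],50]))
cv2.imwrite("pics/c6.png",cv2.resize(s[110:210,260:380,::-1],(720,600),interpolation=cv2.INTER_CUBIC))
E
```

```text
[550.84150939 195.21425445 154.49683966] [1.79995812e+02 1.53461053e-02 5.43754421e+01]
tip pred [319.9 153. ] H3 [320.2 172.8]
```

View pics/c6.png

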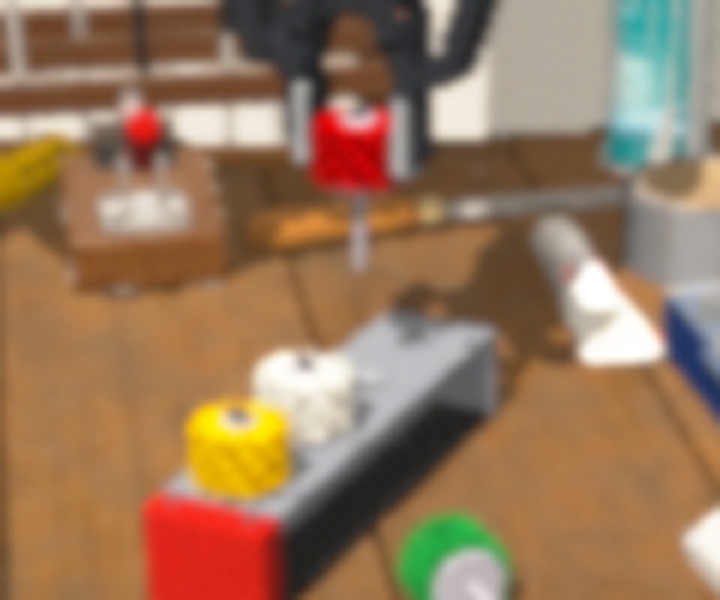

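Yellow and white stand seated. The red shank tip is at (320,154), hole 3 at (321,172), as predicted. Inserting.

Request:
step_arm(
  rows=[
    [0,0,0.3,0,1],
    [0,0,0.5,0,1],
    [0,0,0.4,0,1],
    [0,0,0.2,0,1],
    [0,0,0.2,0,1],
    [0,0,0.2,0,1],
    [0,0,0.2,0,1],
    [0,0,0.1,0,1],
    [0,0,0,0,1],
  ],
)

```text
time: 28.4
position: [550.5, 196.2, 70.0]
tool_rot: [-180.0, 0.0, 54.4]
wrist_force: [0.2, 0.5, -0.2]
gripper_width: 0.476
gripper_force: 50.5
```

Request:
step_arm(
  rows=[
    [0,0,0.15,0,1],
    [0,0,0.12,0,1],
    [0,0,0.08,0,1],
    [0,0,0,0,1],
  ],
)

```text
time: 28.8
position: [550.6, 196.2, 56.1]
tool_rot: [-180.0, 0.0, 54.4]
wrist_force: [-0.3, 0.1, -0.3]
gripper_width: 0.472
gripper_force: 50.6
```

Request:
step_arm(
  rows=[
    [0,0,0,0,0],
    [0,0,0,0,0],
    [0,0,0,0,0],
    [0,0,0,0,0],
    [0,0,0,0,0],
    [0,0,0,0,0],
    [0,0,-0.2,0,0],
    [0,0,-0.5,0,0],
    [0,0,-0.6,0,0],
    [0,0,-0.6,0,0],
    [0,0,-0.4,0,0],
    [0,0,-0.1,0,0],
    [0,0,0,0,0],
  ],
)

```text
time: 30.1
position: [551.0, 196.4, 153.0]
tool_rot: [180.0, -0.1, 54.4]
wrist_force: [-0.3, 0.1, 0.1]
gripper_width: 1.0
gripper_force: 0.0
```

Request:
step_arm(
  rows=[
    [-0.3,0.11,0,0,0],
    [-0.6,0.21,0,0,0],
    [-0.8,0.29,0,0,0],
    [-0.8,0.29,0,0,0],
    [-0.8,0.29,0,0,0],
    [-0.8,0.29,0,0,0],
    [-0.8,0.29,0,0,0],
    [-0.8,0.29,0,0,0],
    [-0.8,0.29,0,0,0],
    [-0.5,0.17,0,0,0],
    [-0.32,0.1,0,0,0],
  ],
)

```text
time: 31.2
position: [464.1, -104.5, 151.7]
tool_rot: [-179.9, 0.0, 54.3]
wrist_force: [0.1, -0.1, -0.0]
gripper_width: 0.995
gripper_force: 0.0
```

Request:
step_arm(
  rows=[
    [0,0,0,-1,0],
    [0,0,0,-1,0],
    [0,0,0,-1,0],
    [0,0,0,-1,0],
    [0,0,0,-1,0],
    [0,0,0,-1,0],
    [0,0,0,-1,0],
    [0,0,0,-1,0],
    [0,0,0,-1,0],
    [0,0,0,-0.93,0],
    [0,0,0,0,0],
    [0,0,0,0,0],
  ],
)

```text
time: 32.4
position: [465.3, -102.7, 152.1]
tool_rot: [-180.0, -0.0, 133.7]
wrist_force: [0.3, -0.1, -0.5]
gripper_width: 0.997
gripper_force: 0.0
```

```bash
python3 - <<'E'
from h import *
s=read_camera("side");o=get_obs();p=o["position"];print(p,o["tool_rot"],shift(p[:2],MY["blue"],YB))
cv2.imwrite("pics/c7.png",cv2.resize(s[110:260,240:390,::-1],(600,600),interpolation=cv2.INTER_CUBIC))
E
```

```text
[ 465.38036481 -102.78313151  152.20759294] [-1.79984387e+02 -2.62194987e-02  1.33658113e+02] [0.02 0.  ]
```

View pics/c7.png

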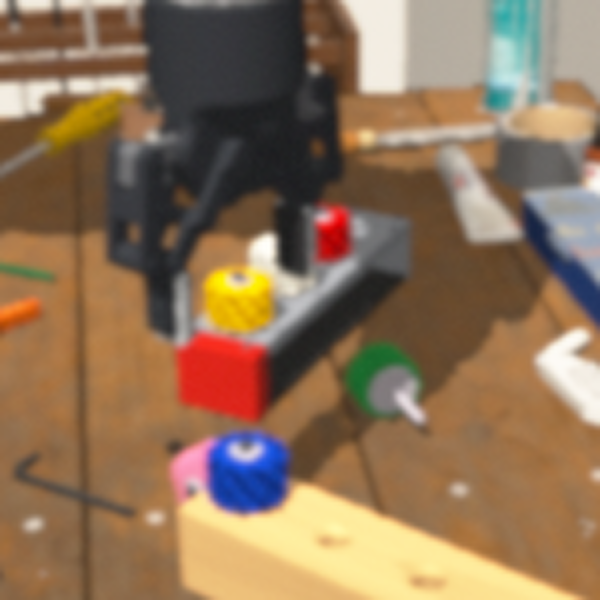

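Request:
step_arm(
  rows=[
    [0,0,0.4,0,0],
    [0,0,0.6,0,0],
    [0,0,0.6,0,0],
    [0,0,0.5,0,0],
    [0,0,0.27,0,0],
    [0,0,0.09,0,0],
    [0,0,0,0,1],
    [0,0,0,0,1],
    [0,0,0,0,1],
    [0,0,0,0,1],
    [0,0,0,0,1],
    [0,0,0,0,1],
    [0,0,0,0,1],
    [0,0,0,0,1],
  ],
  squeeze=50,
)

```text
time: 33.85
position: [466.2, -103.0, 55.1]
tool_rot: [180.0, 0.1, 133.9]
wrist_force: [-1.6, 0.9, 9.3]
gripper_width: 0.476
gripper_force: 49.3
```

Request:
step_arm(
  rows=[
    [0,0,-0.2,0,1],
    [0,0,-0.4,0,1],
    [0,0,-0.5,0,1],
    [0,0,-0.5,0,1],
    [0,0,-0.5,0,1],
    [0,0,-0.3,0,1],
    [0,0,-0.1,0,1],
    [0,0,0,0.6,1],
    [0,0,0,1,1],
    [0,0,0,1,1],
    [0,0,0,1,1],
    [0,0,0,1,1],
    [0,0,0,1,1],
    [0,0,0,1,1],
    [0,0,0,1,1],
    [0,0,0,1,1],
    [0,0,0,1,1],
    [0,0,0,0.32,1],
    [0,0,0,0,1],
  ],
)

```text
time: 35.75
position: [465.3, -102.8, 153.5]
tool_rot: [-179.9, 0.0, 54.5]
wrist_force: [0.5, -0.8, -0.6]
gripper_width: 0.476
gripper_force: 50.5
```

Request:
step_arm(
  rows=[
    [0.3,-0.09,0,0,1],
    [0.6,-0.18,0,0,1],
    [0.8,-0.24,0,0,1],
    [0.8,-0.24,0,0,1],
    [0.8,-0.24,0,0,1],
    [0.8,-0.24,0,0,1],
    [0.8,-0.24,0,0,1],
    [0.8,-0.24,0,0,1],
    [0.8,-0.24,0,0,1],
    [0.8,-0.24,0,0,1],
    [0.7,-0.2,0,0,1],
    [0.45,-0.12,0,0,1],
    [0.32,-0.09,0,0,1],
    [0,0,0,0,1],
    [0,0,0,0,1],
  ],
)

```text
time: 37.25
position: [584.2, 243.4, 153.7]
tool_rot: [-180.0, 0.0, 54.6]
wrist_force: [0.1, -0.6, 1.4]
gripper_width: 0.474
gripper_force: 50.5
```

```bash
python3 - <<'E'
from h import *
s=read_camera("side");o=get_obs();p=o["position"];print(p,o["tool_rot"],shift(p[:2],H[4],YR))
print("tip pred",proj("side",[p[0],p[1],p[2]-54+10]),"H4",proj("side",[*H[4],50]))
cv2.imwrite("pics/c8.png",cv2.resize(s[110:210,260:380,::-1],(720,600),interpolation=cv2.INTER_CUBIC))
E
```

```text
[584.2704172  242.9710367  153.89186464] [-1.79988845e+02  2.78671685e-02  5.45444830e+01] [ 0.02 -0.  ]
tip pred [329.1 146.2] H4 [329.2 165.3]
```

View pics/c8.png

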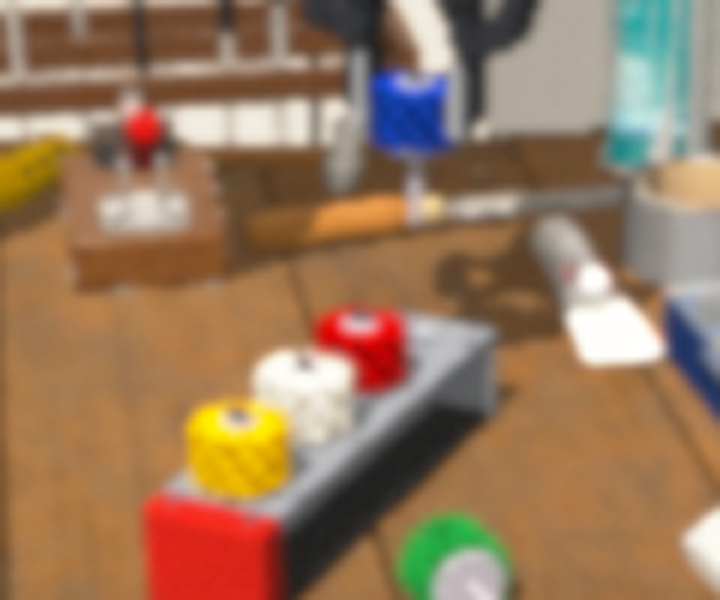

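Three mops are seated. The blue tip is at (329,147), as predicted, above hole 4 (329,165). Inserting.

Request:
step_arm(
  rows=[
    [0,0,0.3,0,1],
    [0,0,0.5,0,1],
    [0,0,0.4,0,1],
    [0,0,0.2,0,1],
    [0,0,0.2,0,1],
    [0,0,0.2,0,1],
    [0,0,0.2,0,1],
    [0,0,0.1,0,1],
    [0,0,0,0,1],
  ],
)

```text
time: 38.2
position: [584.4, 243.0, 69.6]
tool_rot: [-180.0, 0.0, 54.5]
wrist_force: [-0.5, 0.0, 0.0]
gripper_width: 0.477
gripper_force: 50.5
```

Request:
step_arm(
  rows=[
    [0,0,0.15,0,1],
    [0,0,0.12,0,1],
    [0,0,0.08,0,1],
    [0,0,0,0,1],
  ],
)

```text
time: 38.6
position: [584.4, 243.1, 55.6]
tool_rot: [-180.0, 0.0, 54.5]
wrist_force: [-0.4, -1.6, -0.0]
gripper_width: 0.475
gripper_force: 50.7
```

Release, lift clear and withdraw back over the block for an open view.

Request:
step_arm(
  rows=[
    [0,0,0,0,0],
    [0,0,0,0,0],
    [0,0,0,0,0],
    [0,0,0,0,0],
    [0,0,0,0,0],
    [0,0,0,0,0],
    [0,0,-0.2,0,0],
    [0,0,-0.5,0,0],
    [0,0,-0.6,0,0],
    [0,0,-0.6,0,0],
    [0,0,-0.6,0,0],
    [0,0,-0.5,0,0],
    [0,0,-0.3,0,0],
  ],
)

```text
time: 39.9
position: [585.1, 243.3, 190.4]
tool_rot: [179.9, -0.1, 54.5]
wrist_force: [-0.2, 0.9, -0.6]
gripper_width: 1.0
gripper_force: 0.0
```

Request:
step_arm(
  rows=[
    [-0.3,0.1,0,0,0],
    [-0.6,0.2,0,0,0],
    [-0.8,0.24,0,0,0],
    [-0.8,0.24,0,0,0],
    [-0.8,0.24,0,0,0],
    [-0.8,0.24,0,0,0],
    [-0.8,0.24,0,0,0],
    [-0.8,0.24,0,0,0],
    [-0.8,0.24,0,0,0],
    [-0.8,0.24,0,0,0],
    [-0.8,0.24,0,0,0],
    [-0.8,0.24,0,0,0],
    [-0.6,0.2,0,0,0],
    [-0.3,0.1,0,0,0],
    [0,0,0,0,0],
    [0,0,0,0,0],
  ],
)

```text
time: 41.5
position: [454.6, -145.3, 187.7]
tool_rot: [-180.0, -0.0, 54.5]
wrist_force: [-0.0, 0.2, -0.6]
gripper_width: 0.998
gripper_force: 0.0
```

```bash
python3 - <<'E'
from h import *
s=read_camera("side");t=read_camera("top");o=get_obs();print(o["time"],o["position"])
for k,n in zip(("yellow","white","red","blue"),(1,2,3,4)):
    print(k,"want",H[n],[ (b[0],ray("top",b[0],72)) for b in blobs(masks(t)[k],60) if 195<b[0][0]<292 and 140<b[0][1]<225])
cv2.imwrite("pics/c9.png",np.hstack([cv2.resize(t[130:230,190:310,::-1],(400,333),interpolation=cv2.INTER_CUBIC),cv2.resize(s[140:220,270:366,::-1],(400,333),interpolation=cv2.INTER_CUBIC)]))
E
```

```text
41.6 [ 454.86888295 -144.83746769  187.87022317]
yellow want (484, 103) [([272.9, 200.0], array([482.3, 101.5,  72. ]))]
white want (517, 149.3) [([251.8, 185.3], array([517. , 148.8,  72. ]))]
red want (550.8, 196.6) [([231.7, 172.6], array([547.3, 194.4,  72. ])), ([284.7, 209.0], array([461.4,  75.2,  72. ]))]
blue want (584.6, 243.7) [([211.3, 158.3], array([581.6, 241.1,  72. ]))]
```

View pics/c9.png

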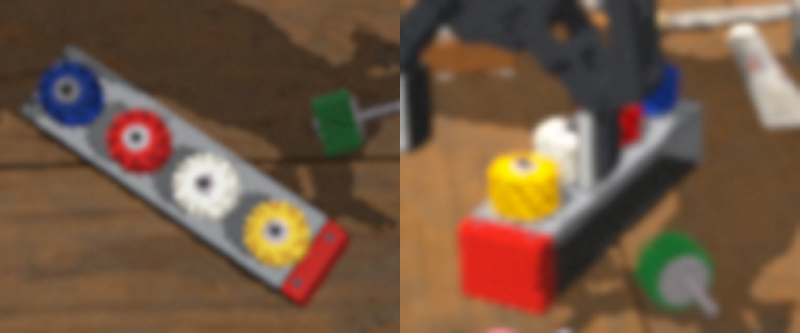

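From the red end the order is yellow, white, red, blue. All four stand upright on the deck within about 4 mm of their hole centres, and the arm is clear of them.

```bash
python3 -c "
from station import *
print(finish_job())"
```

```text
the job is handed in; nothing more can be done
None
```

Job handed in at 41.6 s: yellow, white, red and blue stand upright in rack holes 1 to 4 from the red end, within about 4 mm of the hole centres by camera; the verdict was not shown, and the green and pink look-alikes fell over on the bench early on without being deliberately touched.

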